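Open the safety-capped reagent jar

ROBOT

A 6-joint arm with a two-finger parallel gripper is mounted at the origin on the work surface. World frame = base frame: x ahead of the robot, y to its left, z up, the work surface at z = 0. Lengths are in m, angles in rad, forces in N, time in s.
With the tool pointing down it reaches from about 0.325 to 0.85 m from the base axis. Payload 4.4 kg.
Tool frame: the origin (TCP) lies midway between the tips of the shut fingers; the grasp point (between the pads) lies 19 mm behind it; x points along the fingers, y is the direction in which the jaws open and shut, and the axes are right-handed (so a half turn about x gives the same grasp; the last joint's range is limited). The gripper opens to 94 mm and grips with 3 to 60 N. Pads are 16 mm wide; open, the fingers measure 119 mm over their backs; the gripper's body (75 mm by 177 mm) begins 78 mm behind the grasp point.
Start: joints at [1.062, 0.207, 1.542, -0, 1.393, -0.15], TCP at [0.202, 0.538, 0.205] pointing down, gripper open.
Joint ranges: [-2.73, 2.73], [-0.86, 2.22], [0.23, 2.46], [-1.11, 4.25], [0.08, 2.63], [-2.82, 2.82]. Speed limits (rad/s): [2.79, 2.79, 3.14, 3.14, 3.14, 3.14].

INTERFACE

Orientations are given as a unit quaternion [x, y, z, w].
In Python, from station import ctrl, viewer gives the robot as it stands. The module is installed in compiled form; this text tells all that it offers.
- The arm moves only by the tool jog_arm, never from a script. Its argument "plan" is a list of rows, each an object with "travel": the shift along the tool's x, y, z in mm, a list of three; "spin": the turn about the tool's x in rad. In form: [{"travel": [dx, dy, dz], "spin": spin}, ...]. A call has 1 to 12 rows; each row is the pose to reach, as a shift and turn from the pose commanded when the call began, along the tool's axes at that moment; what a row does not reach only later rows make up. A row lasts 1/10 s, in which the tool goes at most 50 mm and 8.59 degrees, less where a joint would pass 70% of its speed; a pose out of reach is approached as far as the arm can. A call with a gripper value outside its range is refused whole. "claw" is the closure, from -1 (fully open) to 1 (shut), so that 0 is half open, set as the call begins (left out, the last holds). The fingers move at their own pace and stop on an object; "squeeze" is the grip in N (left out, the last holds). Time passes only in rows, so rows that repeat a pose let the fingers close. It gives the time, the measured TCP pose, the force and the opening at its end, in the units of the state.
- ctrl.observe(): the state, without advancing time (a new reading comes with each control period).
- viewer.read_camera(name): name is "scene" or "top" or "wrist"; returns the picture (400x640x3 uint8, red, green, blue); there is no depth.
- viewer.get_calibration(name): a dict with "intrinsics" (3x3 intrinsics, pixels), "distortion" ([k1, k2, p1, p2, k3] as OpenCV has them; the pictures are not rectified), "world_to_cam" (4x4, takes a point from world to camera coordinates); the wrist camera has in their place "tool_from_camera" (4x4, takes a point from camera to tool coordinates, whose origin is the TCP and whose axes are the tool frame's). Camera axes: x right, y down, z forward; pixel columns grow to the right and rows downward; lengths in m; the calibration is good to about 2 mm. A picture is of the moment at which its call begins: read the wrist's pose just before it. get_calibration takes no time and is no camera call.
- ctrl.sign_off(): hands the job in, once; it reports no verdict.
The state is a dict: "time_s": time; "joint_pos": joint angles; "qvel": joint speeds; "effort": joint torques, N m; "eef_pos": TCP position; "ee_rot": TCP orientation; "contact_force": force on the tool from outside, world axes, zero at the start; "moment": the same for the moment, N m; "grip_width": finger opening in m.
Only numpy, scipy, OpenCV 4.12 (cv2) and the standard library are available. Lean on these libraries where they do the work, as an engineer would, in place of code of your own. Each camera call takes 0.05 s, during which the arm holds its last target.

TASK

Open the reagent jar that stands clamped in its holder: squeeze in the two side tabs of its safety cap, gently, keep them in while you turn the cap anticlockwise until you feel it meet its end stop, without forcing it against the stop, and lift it straight off. Then set the cap down the right way up, flat on the floor of the steel tray, without dropping or banging it, and let go. Leave the flask, the bottle, the tube rack and the vial where they stand.

Things in the scene. Friction and masses are not known exactly. Their poses are not given: they have to be found in the camera images.
- cap: White round safety cap, 50 mm across, 32 mm high, about 60 g, on the jar's neck. Origin: centre of its underside; z up. Tabs at its +y and -y sides: upright plates 14 mm wide, 4 mm thick, 2 to 32 mm above the origin, outer faces 68 mm apart at rest, 57 mm squeezed in. At rest the tabs' feet (below 9 mm) meet catch posts that block the turn; squeezed fully in, they pass.
- cap_grip (a point): On the cap's axis, 23 mm above its origin, axes as the cap's: mid-height of the tabs' part to pinch. Keep fingertips more than 11 mm above the cap's origin, clear of the catch posts. Lugs inside the cap hook under the neck's lugs; about 1 mm of side play. A sprung seal presses the cap up with 3 N; turning freely takes under 0.1 N m. Lifted by 20 mm it is clear of the neck.
- tab_l (a joint): Tab at the cap's +y side: 0 out at rest, grows as it is squeezed in, to a hard stop at 0.0055 m. Spring: 4 N to start, 7.5 N fully in. The tabs crack if the fingers press them with more than about 30 N each (60 N for both sides together); a grip of 12 to 18 N is right.
- tab_r (a joint): Tab at the cap's -y side, as tab_l.
- neck (a point): On the jar's axis at its shoulder, 100 mm above the bench. The cap opens anticlockwise seen from above. The turn to the end stop differs from jar to jar, 38 to 82 degrees, not readable from the poses; the cap lifts off only in the last 6 degrees before it. Lugs break if the cap loads the neck with over 30 N (all contacts summed; the seal makes 6 N): 0.3 N m at the stop is safe, 0.6 too much.
- jar: Round amber jar, 86 mm across, fixed in a grey holder with a base plate 130 mm square. Origin: centre of the underside, on the bench; z up. Neck above the shoulder: 38 mm across, lugs to 44 mm; two catch posts stand 32 to 37 mm from the axis, up to 113 mm height. The closed cap's origin is 104 mm above this origin, on the same axis.
- tray: Fixed shallow square steel tray, 150 mm wide, rim 10 mm high, walls 4 mm. Origin: centre of the underside, on the bench; its sides run along its x and y.
- tray_in (a point): Centre of the tray's inner floor, on which the cap is to stand (floor about 4 mm above the bench). The cap should not be set or pressed on the tray with more than 40 N.
- flask: Glass conical flask, 96 mm across, 146 mm high; origin at the centre of its underside. Bystander.
- amber_bottle: Amber bottle with black cap, 64 mm across, 170 mm high; origin at the centre of its underside. Bystander.
- tube_rack: Green tube rack with four blue-capped tubes, 70 mm (x) by 190 mm (y), 83 mm high; origin at the centre of its underside. Bystander.
- vial: Small vial, 26 mm across, 50 mm high; origin at the centre of its underside. Bystander.

How it is judged:
On the way, in this order (a step that is already met when the one before it is completed fails the run):
1. both tabs are squeezed in while the cap is still on the neck (value of joint each of tab_l, tab_r above 0.0035 m and z of cap in the frame of jar below 0.109 m and horizontal distance between cap and jar below 0.005 m), for 0.2 s.
2. the cap is lifted off the neck, upright and held in the fingers (z of cap in the frame of jar above 0.124 m and angle between cap's own z axis and vertical below 0.3 rad and contact force between the fingers and cap above 2 N), for 0.1 s.
At the end, for the whole second after the job is handed in: The cap stands upright (within 0.08 rad) and at rest on the tray's floor, underside within 4 mm of the floor's height and its centre within 50 mm of the tray's centre, with both tabs sprung out again (under 1 mm in) (horizontal distance between cap and tray_in below 0.05 m and z of cap in the frame of tray_in between -0.004 and 0.004 m and angle between cap's own z axis and vertical below 0.08 rad and linear speed of cap below 0.02 m/s and value of joint each of tab_l, tab_r below 0.001 m); the robot touches nothing.
It fails at once if the tabs are pressed with more than 60 N by both fingers together (contact force between the fingers and cap above 60 N).
It fails at once if the cap is forced on the neck, its lugs or its stops with more than 30 N (contact force between cap and jar above 30 N).
It fails at once if the cap is dropped or pressed on the tray with more than 40 N (contact force between cap and tray above 40 N).
It fails at once if the flask, bottle, tube rack or vial is moved by more than 20 mm (distance of any of flask, amber_bottle, tube_rack, vial from where it was at the start of the episode above 0.02 m).
It also fails if it takes over 64 s, if anything falls off the work surface, if the arm or the gripper's body presses on something with over 40 N, if the wrist force passes 120 N, or if a joint passes its speed limit or range.

## Working session

There is one attempt and no reset: what is moved stays moved. The work goes in short steps, Python scripts to look and compute and a tool call to move; the robot and the scene stay as the last step left them, time stands still between calls to the robot, and variables do not carry over. Pictures are saved under pics/ and viewed, and the job is handed in when it is done.

Besides the shell and the picture viewer there is one more tool, called after "Call:" by a JSON object that holds its "fn" and its "kwargs", one argument or row to a line. jog_arm: Moves the arm, as the interface text tells. Its arguments: {"type":"object","properties":{"plan":{"type":"array","items":{"type":"object","properties":{"travel":{"type":"array","items":{"type":"number"}},"spin":{"type":"number"}}}},"claw":{"type":"number"},"squeeze":{"type":"number"}},"required":["plan"]}

```bash
mkdir -p pics; ls; python3 - <<'E'
from station import ctrl, viewer
import cv2, numpy as np
s=ctrl.observe(); print(s)
for n in ("scene","top","wrist"):
    im=viewer.read_camera(n); cv2.imwrite(f"pics/{n}0.png",im[:,:,::-1])
    print(n,viewer.get_calibration(n))
E
```

```text
pics
{'time_s': 0.0, 'joint_pos': array([ 1.06149229e+00,  2.07385995e-01,  1.54290153e+00,  1.94566622e-05,
        1.39345980e+00, -1.50510911e-01]), 'qvel': array([ 0.00111277, -0.0003044 ,  0.00075834,  0.00039242,  0.0003027 ,
       -0.00014455]), 'effort': array([-2.01964773e-03, -3.70871007e+01, -2.81416440e+01,  6.95885788e-02,
        3.60381359e-02, -1.82868707e-04]), 'eef_pos': array([0.20153915, 0.53770188, 0.20433495]), 'ee_rot': array([ 0.12545581,  0.69601138, -0.12689285,  0.695505  ]), 'contact_force': array([-0.20007001, -0.16786091,  0.19967986]), 'moment': array([ 0.03001224, -0.03691021,  0.01461109]), 'grip_width': 0.09432473319644948}
scene {'intrinsics': array([[380.94648308,   0.        , 318.76848308],
       [  0.        , 380.94648308, 203.66844854],
       [  0.        ,   0.        ,   1.        ]]), 'distortion': array([-0.08513341,  0.        ,  0.        ,  0.        ,  0.        ]), 'world_to_cam': array([[ 0.73300312,  0.67980931,  0.02378488, -0.41574323],
       [ 0.41473555, -0.41892585, -0.80777197, -0.15862366],
       [-0.53916681,  0.6019638
[... 633 characters left out ...]
0000000e+00,  0.00000000e+00,  0.00000000e+00,
         1.00000000e+00]])}
wrist {'intrinsics': array([[318.60562246,   0.        , 321.71379785],
       [  0.        , 318.60562246, 196.15713136],
       [  0.        ,   0.        ,   1.        ]]), 'distortion': array([-0.02103786,  0.        ,  0.        ,  0.        ,  0.        ]), 'tool_from_camera': array([[ 3.23654366e-04, -2.71360605e-01,  9.62477697e-01,
        -1.79127862e-01],
       [ 9.99999849e-01,  5.15403544e-04, -1.90959334e-04,
        -7.99440436e-05],
       [-4.44245576e-04,  9.62477614e-01,  2.71360730e-01,
        -7.81513316e-02],
       [ 0.00000000e+00,  0.00000000e+00,  0.00000000e+00,
         1.00000000e+00]])}
```

View pics/scene0.png

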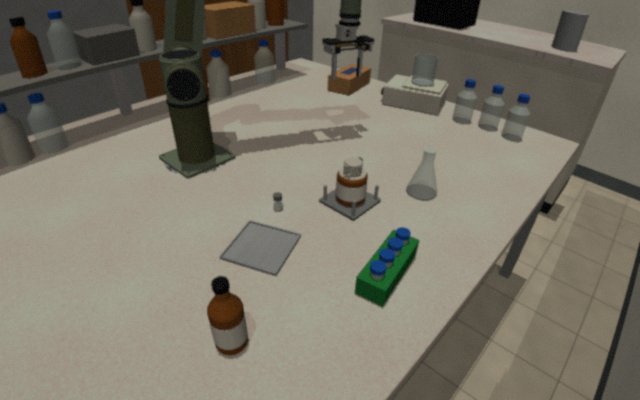

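View pics/top0.png

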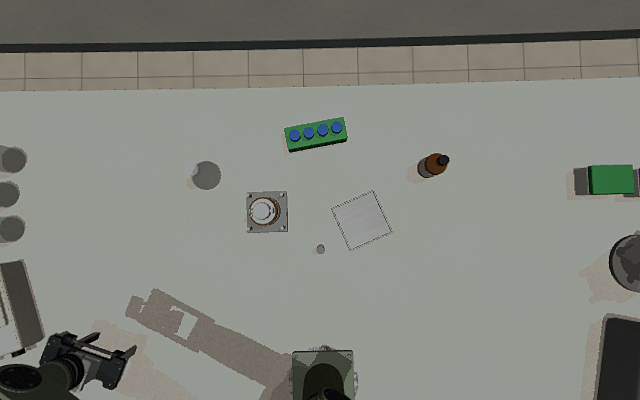

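View pics/wrist0.png

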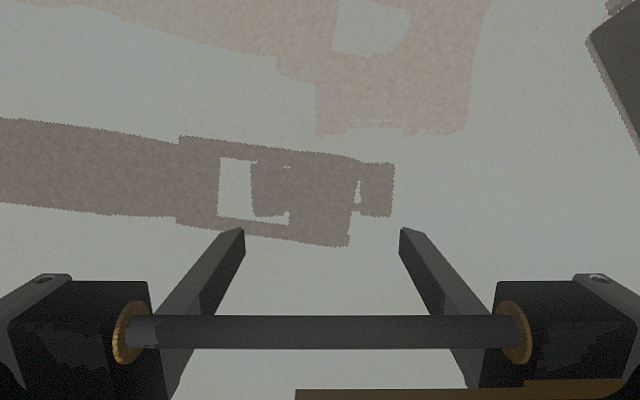

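The scene view shows the jar in its holder at (350,190), the tray at (262,247), the vial at (278,203) and the flask at (423,175). In the top view the holder is at (267,212), the cap at about (264,210) and the tray at (362,220). I'll zoom in on both.

```bash
python3 - <<'E'
import cv2
a=cv2.imread("pics/top0.png")[180:260,230:400]; cv2.imwrite("pics/topz.png",cv2.resize(a,None,fx=4.7,fy=4.7,interpolation=cv2.INTER_CUBIC))
a=cv2.imread("pics/scene0.png")[145:225,300:400]; cv2.imwrite("pics/scz.png",cv2.resize(a,None,fx=7,fy=7,interpolation=cv2.INTER_CUBIC))
E
```

```text
(no output)
```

View pics/topz.png

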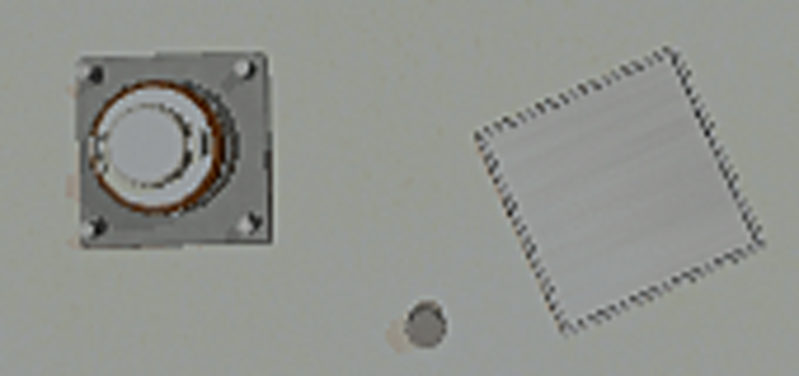

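View pics/scz.png

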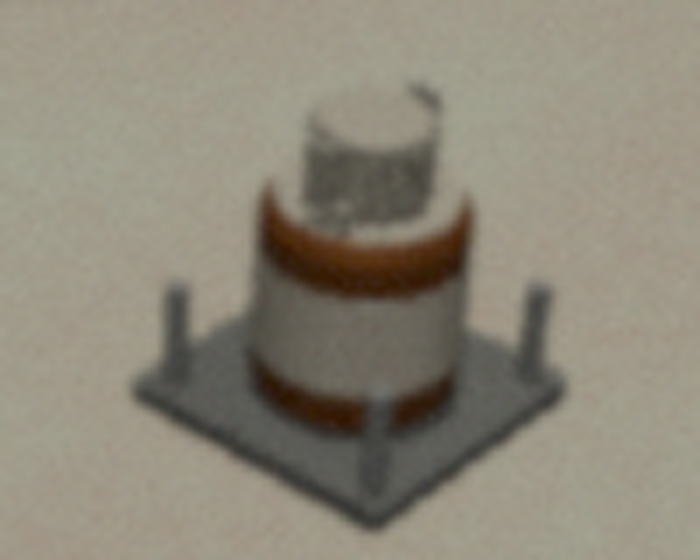

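```bash
cat > h.py <<'E'
import cv2, numpy as np
from station import ctrl, viewer
from scipy.spatial.transform import Rotation as R
def cam(name,s=None):
    c=viewer.get_calibration(name)
    if name=="wrist":
        T=np.eye(4); T[:3,:3]=R.from_quat(s["ee_rot"]).as_matrix(); T[:3,3]=s["eef_pos"]
        W=T@c["tool_from_camera"]
    else: W=np.linalg.inv(c["world_to_cam"])
    return c["intrinsics"],c["distortion"],W
def ray(px,z,cm):
    K,d,W=cm
    p=cv2.undistortPoints(np.float64(px).reshape(-1,1,2),K,d).reshape(-1,2)
    v=np.c_[p,np.ones(len(p))]@W[:3,:3].T; o=W[:3,3]
    return o+v*((z-o[2])/v[:,2])[:,None]
def proj(P,cm):
    K,d,W=cm; C=np.linalg.inv(W)
    return cv2.projectPoints(np.float64(P).reshape(-1,1,3),cv2.Rodrigues(C[:3,:3])[0],C[:3,3],K,d)[0].reshape(-1,2)
E
python3 - <<'E'
from h import *
t=cam("top"); s=cam("scene")
z=lambda p:[(230+x/4.7,180+y/4.7) for x,y in p]
q=lambda p:[(300+x/7,145+y/7) for x,y in p]
print("cap top",ray(z([(150,145)]),.136,t), ray(q([(373,112)]),.136,s))
hc=ray(z([(80,58),(268,53),(271,242),(83,247)]),.005,t);print("holder",hc,hc.mean(0))
tc=ray(z([(475,135),(670,48),(764,243),(566,332)]),.010,t);print("tray",tc,tc.mean(0), np.linalg.norm(np.diff(tc,axis=0),axis=1))
print(np.degrees(np.arctan2(*(tc[1]-tc[0])[[1,0]])))
st=ctrl.observe();M=R.from_quat(st["ee_rot"]).as_matrix();print(M)
E
```

```text
cap top [[0.53679021 0.16309664 0.136     ]] [[0.53661788 0.16519878 0.136     ]]
holder [[0.601891   0.2301573  0.005     ]
 [0.60253276 0.10065893 0.005     ]
 [0.47260148 0.10080265 0.005     ]
 [0.47208373 0.22945799 0.005     ]] [0.53727724 0.16526922 0.005     ]
tray [[ 0.54268523 -0.0405358   0.01      ]
 [ 0.59950518 -0.17580052  0.01      ]
 [ 0.4647959  -0.23565999  0.01      ]
 [ 0.40738796 -0.09915675  0.01      ]] [ 0.50359357 -0.13778827  0.01      ] [0.14671418 0.14741012 0.14808378]
-67.21443999950817
[[-8.04145881e-04  3.51141117e-01  9.36322204e-01]
 [-1.47731114e-03  9.36321068e-01 -3.51141959e-01]
 [-9.99998585e-01 -1.66560858e-03 -2.34194048e-04]]
```

Call:
{"fn": "jog_arm", "kwargs": {
  "plan": [
    {"travel": [-5,-20,40],"spin": 0.145},
    {"travel": [-10,-40,78],"spin": 0.29},
    {"travel": [-20,-60,116],"spin": 0.44},
    {"travel": [-30,-80,154],"spin": 0.59},
    {"travel": [-30,-100,192],"spin": 0.74},
    {"travel": [-30,-120,230],"spin": 0.89},
    {"travel": [-30,-140,270],"spin": 1.03},
    {"travel": [-30,-160,308],"spin": 1.18},
    {"travel": [-30,-180,346],"spin": 1.33},
    {"travel": [-30,-200,384],"spin": 1.48},
    {"travel": [-30,-216,416],"spin": 1.62},
    {"travel": [-30,-231,445],"spin": 1.77}
  ],
  "claw": -1
}}

```text
time_s: 1.35
eef_pos: [0.5383, 0.1641, 0.235]
ee_rot: [-0.619, -0.341, 0.62, -0.341]
contact_force: [-0.9, 0.3, -0.4]
grip_width: 0.094
```

Call:
{"fn": "jog_arm", "kwargs": {
  "plan": [
    {"travel": [0,0,0],"spin": 0.145},
    {"travel": [0,0,0],"spin": 0.29},
    {"travel": [0,0,0],"spin": 0.44},
    {"travel": [0,0,0],"spin": 0.58},
    {"travel": [0,0,0],"spin": 0.73},
    {"travel": [0,0,0],"spin": 0.87},
    {"travel": [0,0,0],"spin": 1.01},
    {"travel": [0,0,0],"spin": 1.01},
    {"travel": [0,0,0],"spin": 1.01}
  ]
}}

```text
time_s: 2.25
eef_pos: [0.5373, 0.1658, 0.2351]
ee_rot: [-0.707, -0.002, 0.707, -0.002]
contact_force: [0.2, 1.5, -0.5]
grip_width: 0.094
```

```bash
python3 - <<'E'
from h import *
s=ctrl.observe(); im=viewer.read_camera("wrist"); cv2.imwrite("pics/w1.png",im[:,:,::-1])
np.savez("w1.npz",eef_pos=s["eef_pos"],ee_rot=s["ee_rot"])
print(s["time_s"],s["joint_pos"],s["eef_pos"],R.from_quat(s["ee_rot"]).as_matrix(), s["contact_force"])
c=cam("wrist",s); print(proj([[.537,.165,.136]],c))
E
```

```text
2.25 [1.45413285e-01 1.58153283e-01 1.53638866e+00 3.61844760e-05
 1.44767319e+00 1.71050281e+00] [0.53725613 0.16581138 0.23514049] [[-6.21111373e-04  5.70232767e-03 -9.99983549e-01]
 [-5.46662718e-05 -9.99983740e-01 -5.70229481e-03]
 [-9.99999806e-01  5.11236123e-05  6.21412999e-04]] [ 0.23519378  1.45575513 -0.45137656]
[[322.0278954  197.85251582]]
```

View pics/w1.png

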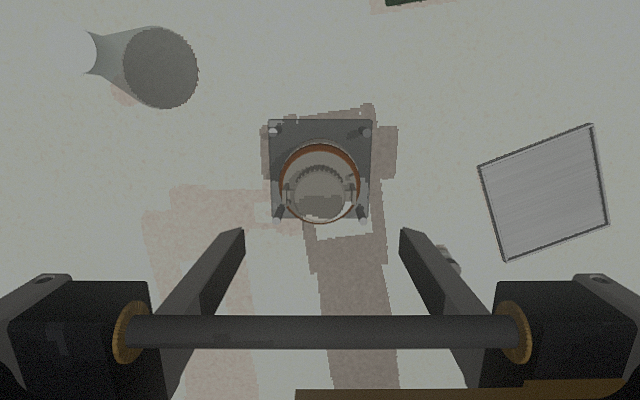

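```bash
python3 - <<'E'
import cv2
a=cv2.imread("pics/w1.png")[130:235,255:385]; cv2.imwrite("pics/w1z.png",cv2.resize(a,None,fx=5.5,fy=5.5,interpolation=cv2.INTER_CUBIC))
E
```

```text
(no output)
```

View pics/w1z.png

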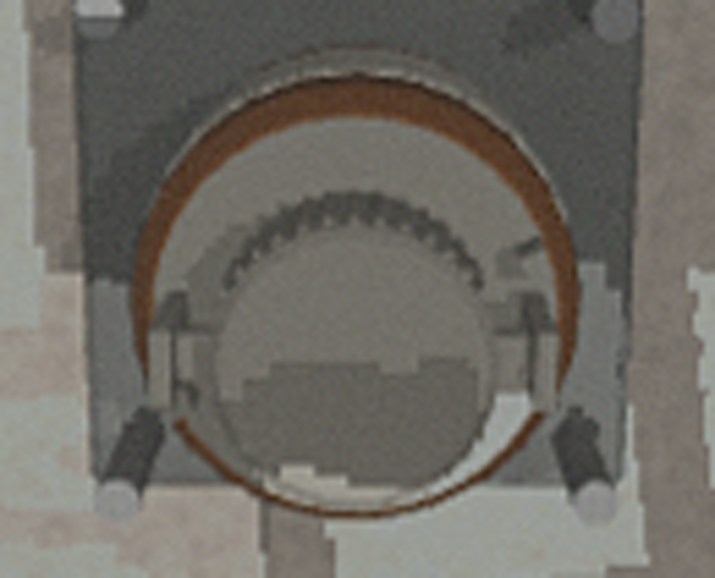

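```bash
python3 - <<'E'
from h import *
s=np.load("w1.npz"); c=cam("wrist",s)
z=lambda p:[(255+x/5.5,130+y/5.5) for x,y in p]
p=ray(z([(149,330),(149,410),(558,333),(558,408),(354,367),(215,367),(494,367)]),.136,c); print(p)
a,b=p[:2].mean(0),p[2:4].mean(0); print((a+b)/2,np.linalg.norm(a-b),np.degrees(np.arctan2(*(b-a)[[1,0]])), (p[5]+p[6])/2)
E
```

```text
[[0.54415924 0.20109996 0.136     ]
 [0.53040922 0.2014807  0.136     ]
 [0.54405565 0.13395019 0.136     ]
 [0.53116772 0.13348844 0.136     ]
 [0.53804857 0.16742562 0.136     ]
 [0.53790993 0.19037314 0.136     ]
 [0.53818806 0.14431322 0.136     ]]
[0.53744796 0.16750482 0.136     ] 0.06757180710655217 -89.72233914151408 [0.53804899 0.16734318 0.136     ]
```

Call:
{"fn": "jog_arm", "kwargs": {
  "plan": [
    {"travel": [30,0,0],"spin": 0},
    {"travel": [60,0,0],"spin": 0},
    {"travel": [75,0,0],"spin": 0},
    {"travel": [75,0,0],"spin": 0}
  ]
}}

```text
time_s: 2.7
eef_pos: [0.5352, 0.1655, 0.1576]
ee_rot: [-0.705, -0.001, 0.709, -0.002]
contact_force: [-0.3, 0.6, 0.5]
grip_width: 0.0943
```

```bash
python3 - <<'E'
from h import *
s=ctrl.observe(); im=viewer.read_camera("wrist"); cv2.imwrite("pics/w2.png",im[:,:,::-1])
np.savez("w2.npz",eef_pos=s["eef_pos"],ee_rot=s["ee_rot"])
print(s["eef_pos"],s["contact_force"],s["moment"])
c=cam("wrist",s); print(proj([[.537,.1665,.136]],c))
a=im[150:330,200:440,::-1]; cv2.imwrite("pics/w2z.png",cv2.resize(a,None,fx=3.3,fy=3.3,interpolation=cv2.INTER_CUBIC))
E
```

```text
[0.53521933 0.16548749 0.15755886] [-0.2849995   0.60442962  0.51403495] [0.0375968  0.1061275  0.03423868]
[[319.46059937 226.71537084]]
```

View pics/w2z.png

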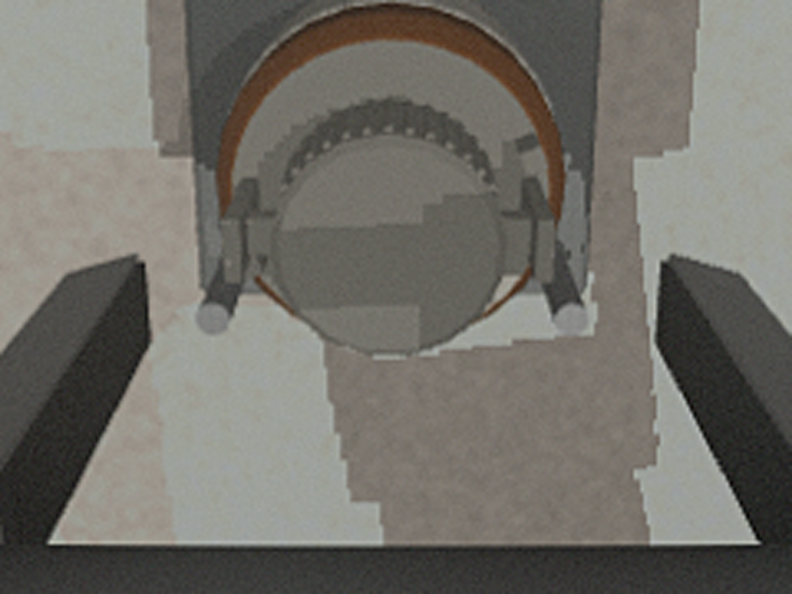

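The tabs' outer faces are at zoomed x = 224 and 554 and span rows 215–283. The fingers sit evenly on either side.

```bash
python3 - <<'E'
from h import *
s=np.load("w2.npz"); c=cam("wrist",s)
z=lambda p:[(200+x/3.3,150+y/3.3) for x,y in p]
p=ray(z([(224,215),(224,283),(554,215),(554,283),(273,245),(502,245)]),.136,c); print(p)
a,b=p[:2].mean(0),p[2:4].mean(0); print((a+b)/2,np.linalg.norm(a-b),(p[4]+p[5])/2)
f=ray(z([(138,257),(660,257)]),s["eef_pos"][2],c); print("fingers",f,f.mean(0))
s=ctrl.observe();print(s["time_s"],s["eef_pos"],R.from_quat(s["ee_rot"]).as_matrix())
E
```

```text
[[0.54510427 0.20085833 0.136     ]
 [0.53028536 0.20150054 0.136     ]
 [0.5453536  0.13427728 0.136     ]
 [0.53053606 0.13361252 0.136     ]
 [0.53868031 0.19116199 0.136     ]
 [0.53885397 0.14457697 0.136     ]]
[0.53781982 0.16756217 0.136     ] 0.06723500115299381 [0.53876714 0.16786948 0.136     ]
fingers [[0.54457742 0.2131046  0.15755886]
 [0.54492675 0.11792007 0.15755886]] [0.54475208 0.16551233 0.15755886]
2.75 [0.5367629  0.16573684 0.1595954 ] [[-2.34771354e-03  3.53032357e-03 -9.99991012e-01]
 [-3.39378511e-04 -9.99993714e-01 -3.52953633e-03]
 [-9.99997187e-01  3.31089121e-04  2.34889690e-03]]
```

Call:
{"fn": "jog_arm", "kwargs": {
  "plan": [
    {"travel": [12,-1.7,0],"spin": 0},
    {"travel": [22,-1.7,0],"spin": 0},
    {"travel": [32,-1.7,0],"spin": 0},
    {"travel": [41,-1.7,0],"spin": 0},
    {"travel": [41,-1.7,0],"spin": 0},
    {"travel": [41,-1.7,0],"spin": 0},
    {"travel": [41,-1.7,0],"spin": 0}
  ]
}}

```text
time_s: 3.45
eef_pos: [0.538, 0.1676, 0.1199]
ee_rot: [0.707, 0.001, -0.707, 0.001]
contact_force: [1.2, -0.5, 0.7]
grip_width: 0.0939
```

```bash
python3 - <<'E'
from h import *
s=ctrl.observe(); im=viewer.read_camera("wrist"); cv2.imwrite("pics/w3.png",im[:,:,::-1])
np.savez("w3.npz",eef_pos=s["eef_pos"],ee_rot=s["ee_rot"])
print(s["time_s"],s["eef_pos"],s["contact_force"],s["moment"])
a=im[180:340,200:440,::-1]; cv2.imwrite("pics/w3z.png",cv2.resize(a,None,fx=3.3,fy=3.3,interpolation=cv2.INTER_CUBIC))
E
```

```text
3.45 [0.53795143 0.16755188 0.11991973] [ 1.21051466 -0.52028455  0.71399851] [-0.01661593  0.22628658 -0.01149355]
```

View pics/w3z.png

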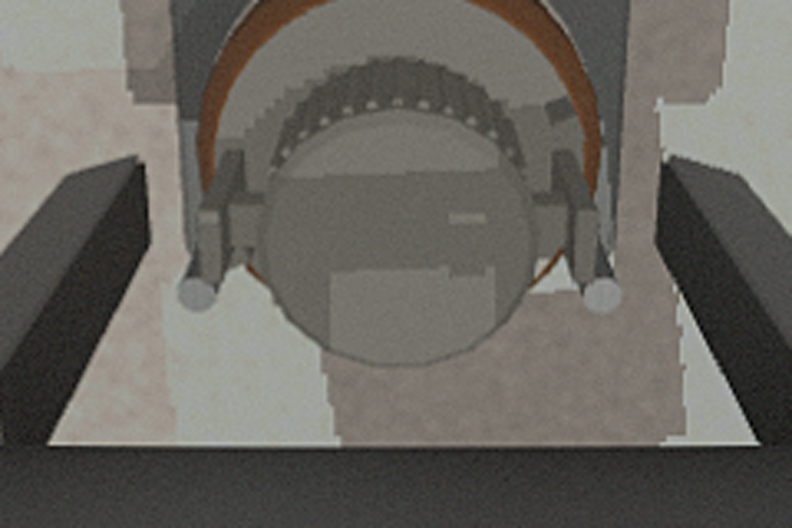

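Call:
{"fn": "jog_arm", "kwargs": {
  "plan": [
    {"travel": [1,0,0],"spin": 0},
    {"travel": [1,0,0],"spin": 0},
    {"travel": [1,0,0],"spin": 0},
    {"travel": [1,0,0],"spin": 0},
    {"travel": [1,0,0],"spin": 0}
  ],
  "claw": -0.5,
  "squeeze": 14
}}

```text
time_s: 4.0
eef_pos: [0.5375, 0.1675, 0.1185]
ee_rot: [0.707, 0.001, -0.707, 0.001]
contact_force: [0.3, -0.7, -1.1]
grip_width: 0.0705
```

Call:
{"fn": "jog_arm", "kwargs": {
  "plan": [
    {"travel": [0,0,0],"spin": 0},
    {"travel": [0,0,0],"spin": 0},
    {"travel": [0,0,0],"spin": 0},
    {"travel": [0,0,0],"spin": 0}
  ],
  "claw": -0.3
}}

```text
time_s: 4.4
eef_pos: [0.5375, 0.1676, 0.1186]
ee_rot: [0.707, 0.001, -0.707, 0.001]
contact_force: [0.2, -0.7, 0.1]
grip_width: 0.0615
```

Call:
{"fn": "jog_arm", "kwargs": {
  "plan": [
    {"travel": [0,0,0],"spin": 0},
    {"travel": [0,0,0],"spin": 0},
    {"travel": [0,0,0],"spin": 0},
    {"travel": [0,0,0],"spin": 0},
    {"travel": [0,0,0],"spin": 0}
  ],
  "claw": 1
}}

```text
time_s: 4.9
eef_pos: [0.5375, 0.1678, 0.1186]
ee_rot: [0.707, 0.001, -0.707, 0.001]
contact_force: [-1.2, 1.8, 1.4]
grip_width: 0.0565
```

```bash
python3 - <<'E'
from h import *
s=ctrl.observe()
print(s["time_s"],s["eef_pos"],s["contact_force"],s["moment"],s["grip_width"])
E
```

```text
4.9 [0.53752271 0.16782446 0.11856362] [-1.20211921  1.80704221  1.39784658] [ 0.47298768  0.26686442 -0.0133212 ] 0.056457144482318235
```

Call:
{"fn": "jog_arm", "kwargs": {
  "plan": [
    {"travel": [0,0,0],"spin": -0.04},
    {"travel": [0,0,0],"spin": -0.09},
    {"travel": [0,0,0],"spin": -0.15},
    {"travel": [0,0,0],"spin": -0.21},
    {"travel": [0,0,0],"spin": -0.27},
    {"travel": [0,0,0],"spin": -0.33},
    {"travel": [0,0,0],"spin": -0.39},
    {"travel": [0,0,0],"spin": -0.45},
    {"travel": [0,0,0],"spin": -0.5},
    {"travel": [0,0,0],"spin": -0.54},
    {"travel": [0,0,0],"spin": -0.56},
    {"travel": [0,0,0],"spin": -0.56}
  ]
}}

```text
time_s: 6.1
eef_pos: [0.5381, 0.1682, 0.1188]
ee_rot: [0.68, 0.197, -0.679, 0.196]
contact_force: [1.5, 4.4, 1.1]
grip_width: 0.0566
```

```bash
cat > st.py <<'E'
from h import *
s=ctrl.observe()
M=R.from_quat(s["ee_rot"]).as_matrix()
print(s["time_s"],s["eef_pos"].round(4),"F",s["contact_force"].round(2),"M",s["moment"].round(3),"w",round(s["grip_width"],4),"jaw",np.degrees(np.arctan2(M[1,1],M[0,1])).round(2),"q6",s["joint_pos"][5].round(4),"tau6",s["effort"][5].round(3))
E
python3 st.py
```

```text
6.1 [0.5381 0.1682 0.1188] F [1.47 4.36 1.07] M [ 0.806 -0.048 -0.044] w 0.0566 jaw -57.77 q6 1.1567 tau6 -0.141
```

Call:
{"fn": "jog_arm", "kwargs": {
  "plan": [
    {"travel": [0,0,-0.5],"spin": -0.02},
    {"travel": [0,0,-0.5],"spin": -0.04},
    {"travel": [0,0,-0.5],"spin": -0.06},
    {"travel": [0,0,-0.5],"spin": -0.07},
    {"travel": [0,0,-0.5],"spin": -0.07}
  ],
  "squeeze": 12
}}

```text
time_s: 6.6
eef_pos: [0.5382, 0.1684, 0.1187]
ee_rot: [0.672, 0.221, -0.672, 0.22]
contact_force: [1.6, 5.0, 2.3]
grip_width: 0.0569
```

```bash
python3 st.py; python3 st.py; python3 - <<'E'
from h import *
im=viewer.read_camera("wrist")
a=im[150:330,200:440,::-1]; cv2.imwrite("pics/w4z.png",cv2.resize(a,None,fx=3.3,fy=3.3,interpolation=cv2.INTER_CUBIC))
E
python3 st.py
```

```text
6.6 [0.5382 0.1684 0.1187] F [1.57 4.95 2.32] M [ 1.012  0.051 -0.102] w 0.0569 jaw -53.7 q6 1.086 tau6 -0.125
6.6 [0.5382 0.1684 0.1187] F [1.57 4.95 2.32] M [ 1.012  0.051 -0.102] w 0.0569 jaw -53.7 q6 1.086 tau6 -0.125
6.65 [0.5381 0.1684 0.1187] F [0.5  5.16 2.6 ] M [ 0.994  0.012 -0.049] w 0.0566 jaw -53.7 q6 1.0861 tau6 -0.093
```

View pics/w4z.png

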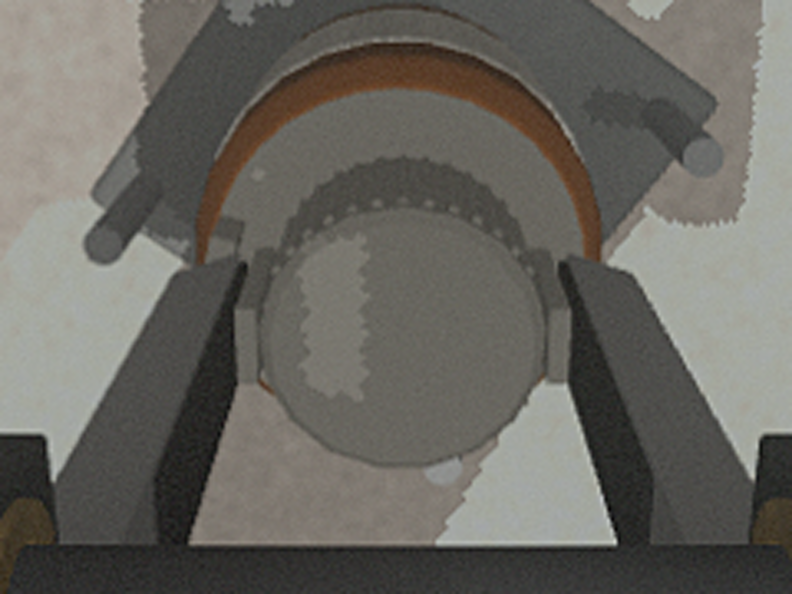

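The cap has turned with the fingers and the tabs sit flat against the pads. I'll ease the tool about 0.8 mm in +y to relieve the 5 N side load, then go on in small turns.

Call:
{"fn": "jog_arm", "kwargs": {
  "plan": [
    {"travel": [0,-0.3,-0.25],"spin": -0.01},
    {"travel": [0,-0.6,-0.5],"spin": -0.02},
    {"travel": [0,-0.6,-0.5],"spin": -0.02}
  ]
}}

```text
time_s: 6.95
eef_pos: [0.5381, 0.1685, 0.1186]
ee_rot: [0.67, 0.227, -0.67, 0.227]
contact_force: [1.5, 3.5, 2.6]
grip_width: 0.0566
```

```bash
python3 st.py
```

```text
6.95 [0.5381 0.1685 0.1186] F [1.46 3.54 2.57] M [0.724 0.04  0.005] w 0.0566 jaw -52.56 q6 1.0676 tau6 -0.075
```

Call:
{"fn": "jog_arm", "kwargs": {
  "plan": [
    {"travel": [0,-0.4,-0.4],"spin": -0.01},
    {"travel": [0,-0.4,-0.4],"spin": -0.02},
    {"travel": [0,-0.4,-0.4],"spin": -0.02}
  ]
}}

```text
time_s: 7.25
eef_pos: [0.5381, 0.1687, 0.1185]
ee_rot: [-0.667, -0.233, 0.668, -0.234]
contact_force: [0.3, 2.2, 2.5]
grip_width: 0.0568
```

```bash
python3 st.py
```

```text
7.25 [0.5381 0.1687 0.1185] F [0.28 2.16 2.51] M [0.359 0.041 0.037] w 0.0568 jaw -51.43 q6 1.0488 tau6 -0.074
```

Call:
{"fn": "jog_arm", "kwargs": {
  "plan": [
    {"travel": [0,0,0],"spin": -0.01},
    {"travel": [0,0,0],"spin": -0.02},
    {"travel": [0,0,0],"spin": -0.02}
  ]
}}

```text
time_s: 7.55
eef_pos: [0.538, 0.1688, 0.1183]
ee_rot: [-0.665, -0.24, 0.665, -0.24]
contact_force: [-0.1, 1.1, 3.4]
grip_width: 0.0569
```

```bash
python3 st.py
```

```text
7.55 [0.538  0.1688 0.1183] F [-0.1   1.06  3.43] M [ 0.198 -0.035  0.051] w 0.0569 jaw -50.28 q6 1.0287 tau6 -0.073
```

Call:
{"fn": "jog_arm", "kwargs": {
  "plan": [
    {"travel": [0,0,0],"spin": -0.01},
    {"travel": [0,0,0],"spin": -0.02},
    {"travel": [0,0,0],"spin": -0.02}
  ]
}}

```text
time_s: 7.85
eef_pos: [0.5377, 0.1689, 0.1183]
ee_rot: [-0.662, -0.247, 0.663, -0.247]
contact_force: [0.1, 1.0, 2.6]
grip_width: 0.0569
```

```bash
python3 st.py
```

```text
7.85 [0.5377 0.1689 0.1183] F [0.11 1.01 2.58] M [ 0.049  0.19  -0.073] w 0.0569 jaw -49.14 q6 1.0088 tau6 -0.088
```

Call:
{"fn": "jog_arm", "kwargs": {
  "plan": [
    {"travel": [0,0,0],"spin": -0.01},
    {"travel": [0,0,0],"spin": -0.02},
    {"travel": [0,0,0],"spin": -0.02}
  ]
}}

```text
time_s: 8.15
eef_pos: [0.5376, 0.1691, 0.1183]
ee_rot: [-0.66, -0.253, 0.66, -0.253]
contact_force: [-1.1, 1.3, 3.2]
grip_width: 0.0567
```

```bash
python3 st.py
```

```text
8.15 [0.5376 0.1691 0.1183] F [-1.11  1.33  3.21] M [ 0.085  0.342 -0.188] w 0.0567 jaw -48.01 q6 0.989 tau6 -0.172
```

Call:
{"fn": "jog_arm", "kwargs": {
  "plan": [
    {"travel": [0,0,0],"spin": 0}
  ]
}}

```text
time_s: 8.25
eef_pos: [0.5376, 0.1691, 0.1183]
ee_rot: [-0.66, -0.253, 0.66, -0.253]
contact_force: [-1.6, 0.4, 3.0]
grip_width: 0.0566
```

```bash
python3 st.py
```

```text
8.25 [0.5376 0.1691 0.1183] F [-1.59  0.44  2.99] M [ 0.137  0.32  -0.191] w 0.0566 jaw -48.02 q6 0.9892 tau6 -0.126
```

Call:
{"fn": "jog_arm", "kwargs": {
  "plan": [
    {"travel": [0,0,0],"spin": 0}
  ]
}}

```text
time_s: 8.35
eef_pos: [0.5376, 0.1691, 0.1183]
ee_rot: [-0.66, -0.253, 0.66, -0.253]
contact_force: [-1.6, 1.2, 3.4]
grip_width: 0.0567
```

```bash
python3 st.py
```

```text
8.35 [0.5376 0.1691 0.1183] F [-1.65  1.16  3.37] M [ 0.102  0.436 -0.154] w 0.0567 jaw -48.01 q6 0.9892 tau6 -0.123
```

Call:
{"fn": "jog_arm", "kwargs": {
  "plan": [
    {"travel": [0,0,0],"spin": -0.01},
    {"travel": [0,0,0],"spin": -0.01}
  ]
}}

```text
time_s: 8.55
eef_pos: [0.5376, 0.1692, 0.1183]
ee_rot: [-0.659, -0.257, 0.659, -0.257]
contact_force: [-2.5, 1.1, 3.9]
grip_width: 0.0567
```

```bash
python3 st.py; python3 - <<'E'
from h import *
viewer.read_camera("top")
E
python3 st.py
```

```text
8.55 [0.5376 0.1692 0.1183] F [-2.53  1.14  3.94] M [ 0.116  0.495 -0.25 ] w 0.0567 jaw -47.43 q6 0.979 tau6 -0.248
8.6 [0.5376 0.1691 0.1183] F [-1.78  0.09  3.36] M [ 0.079  0.575 -0.194] w 0.0564 jaw -47.44 q6 0.9792 tau6 -0.216
```

The opposing torque builds steadily with each step (about 0.2 N m at 42°), so this is the end stop. I'll back off 1° and lift gently.

Call:
{"fn": "jog_arm", "kwargs": {
  "plan": [
    {"travel": [0,0,0],"spin": 0.02},
    {"travel": [0,0,0],"spin": 0.02},
    {"travel": [-1,0,0],"spin": 0.02},
    {"travel": [-2,0,0],"spin": 0.02},
    {"travel": [-3,0,0],"spin": 0.02},
    {"travel": [-3,0,0],"spin": 0.02}
  ]
}}

```text
time_s: 9.2
eef_pos: [0.5377, 0.1691, 0.121]
ee_rot: [-0.661, -0.25, 0.662, -0.25]
contact_force: [-1.4, 1.6, -1.7]
grip_width: 0.0568
```

```bash
python3 st.py
```

```text
9.2 [0.5377 0.1691 0.121 ] F [-1.36  1.59 -1.72] M [ 0.133  0.39  -0.064] w 0.0568 jaw -48.59 q6 0.9991 tau6 -0.043
```

Call:
{"fn": "jog_arm", "kwargs": {
  "plan": [
    {"travel": [-1.5,0,0],"spin": 0},
    {"travel": [-3,0,0],"spin": 0},
    {"travel": [-3,0,0],"spin": 0}
  ]
}}

```text
time_s: 9.5
eef_pos: [0.5378, 0.1691, 0.1245]
ee_rot: [-0.661, -0.25, 0.662, -0.25]
contact_force: [-2.0, 0.8, -1.8]
grip_width: 0.0567
```

```bash
python3 st.py;python3 - <<'E'
from h import *
im=viewer.read_camera("scene")
a=im[135:215,300:400,::-1]; cv2.imwrite("pics/s5.png",cv2.resize(a,None,fx=7,fy=7,interpolation=cv2.INTER_CUBIC))
im=viewer.read_camera("wrist")
a=im[150:330,200:440,::-1]; cv2.imwrite("pics/w5z.png",cv2.resize(a,None,fx=3.3,fy=3.3,interpolation=cv2.INTER_CUBIC))
E
```

```text
9.5 [0.5378 0.1691 0.1245] F [-1.97  0.81 -1.82] M [ 0.165  0.461 -0.049] w 0.0567 jaw -48.59 q6 0.9992 tau6 -0.044
```

View pics/s5.png

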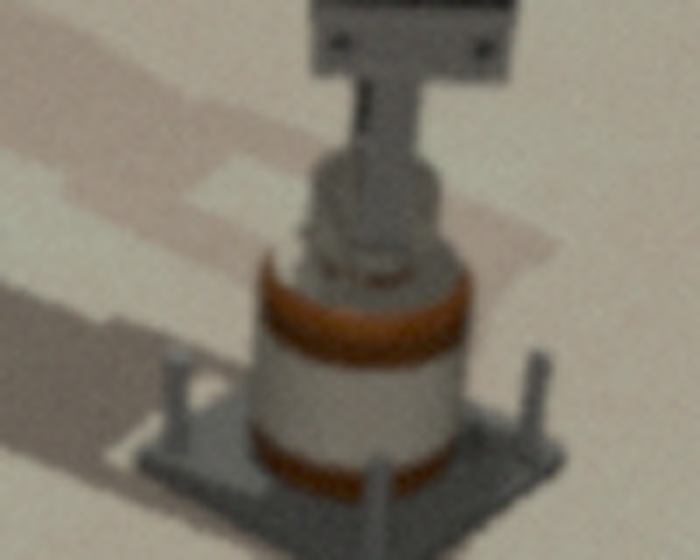

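View pics/w5z.png

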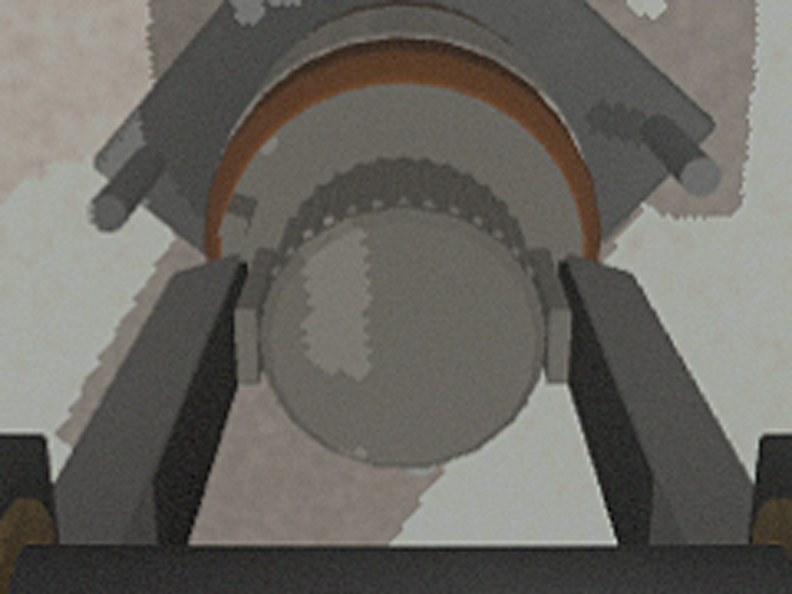

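The cap is still seated in the fingers (wrist view unchanged) and the scene view shows the neck opening below it, with only its own weight on the wrist. It's free, so I'll lift it clear.

Call:
{"fn": "jog_arm", "kwargs": {
  "plan": [
    {"travel": [-5,0,0],"spin": 0},
    {"travel": [-11,0,0],"spin": 0},
    {"travel": [-18,0,0],"spin": 0},
    {"travel": [-26,0,0],"spin": 0},
    {"travel": [-34,0,0],"spin": 0},
    {"travel": [-40,0,0],"spin": 0},
    {"travel": [-40,0,0],"spin": 0},
    {"travel": [-40,0,0],"spin": 0}
  ],
  "squeeze": 15
}}

```text
time_s: 10.4
eef_pos: [0.538, 0.1691, 0.1646]
ee_rot: [0.662, 0.25, -0.661, 0.25]
contact_force: [-1.2, -0.7, -0.3]
grip_width: 0.0565
```

```bash
python3 st.py;python3 - <<'E'
from h import *
im=viewer.read_camera("wrist")
a=im[150:330,200:440,::-1]; cv2.imwrite("pics/w6z.png",cv2.resize(a,None,fx=3.3,fy=3.3,interpolation=cv2.INTER_CUBIC))
s=ctrl.observe();M=R.from_quat(s["ee_rot"]).as_matrix()
print("to tray, tool axes mm",M.T@(np.array([.5036,-.1378,s["eef_pos"][2]])-s["eef_pos"])*1000, M.round(3))
E
```

```text
10.4 [0.538  0.1691 0.1646] F [-1.2  -0.73 -0.31] M [-0.062  0.08   0.031] w 0.0565 jaw -48.58 q6 0.9991 tau6 0.0
to tray, tool axes mm [4.95591410e-02 2.07538358e+02 2.28649564e+02] [[-0.     0.662 -0.75 ]
 [-0.    -0.75  -0.662]
 [-1.    -0.     0.   ]]
```

View pics/w6z.png

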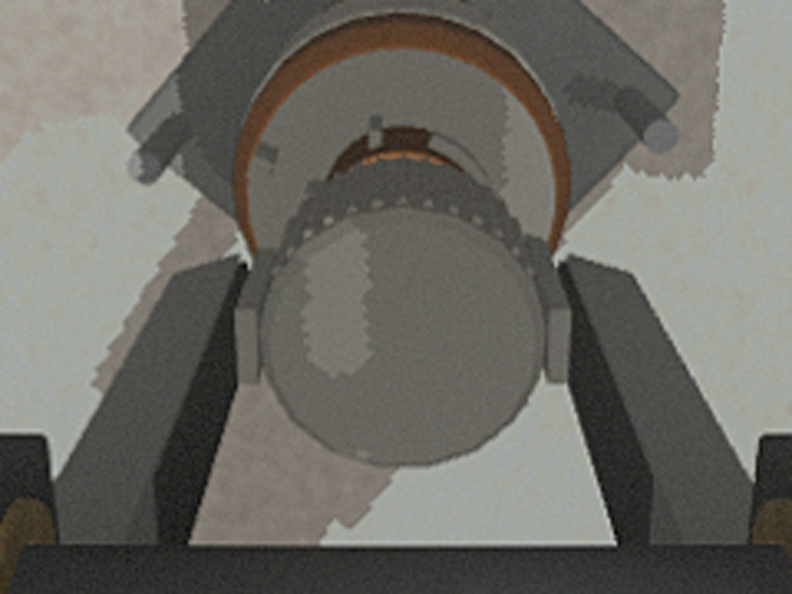

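Call:
{"fn": "jog_arm", "kwargs": {
  "plan": [
    {"travel": [0,6,7],"spin": 0},
    {"travel": [0,20,22],"spin": 0},
    {"travel": [0,42,46],"spin": 0},
    {"travel": [0,66,73],"spin": 0},
    {"travel": [0,90,99],"spin": 0},
    {"travel": [0,114,126],"spin": 0},
    {"travel": [0,138,152],"spin": 0},
    {"travel": [0,162,178],"spin": 0},
    {"travel": [0,184,202],"spin": 0},
    {"travel": [0,199,219],"spin": 0},
    {"travel": [0,206,227],"spin": 0},
    {"travel": [0,207.5,228.5],"spin": 0}
  ]
}}

```text
time_s: 11.65
eef_pos: [0.5033, -0.1387, 0.1641]
ee_rot: [-0.662, -0.25, 0.662, -0.249]
contact_force: [0.1, -0.4, -0.6]
grip_width: 0.0566
```

Call:
{"fn": "jog_arm", "kwargs": {
  "plan": [
    {"travel": [20,0,0],"spin": 0},
    {"travel": [45,0,0],"spin": 0},
    {"travel": [70,0,0],"spin": 0},
    {"travel": [90,0,0],"spin": 0},
    {"travel": [105,0,0],"spin": 0},
    {"travel": [115,0,0],"spin": 0},
    {"travel": [115,0,0],"spin": 0},
    {"travel": [115,0,0],"spin": 0}
  ]
}}

```text
time_s: 12.45
eef_pos: [0.5043, -0.1373, 0.0498]
ee_rot: [0.661, 0.25, -0.661, 0.25]
contact_force: [0.9, 0.6, -1.0]
grip_width: 0.0565
```

```bash
python3 st.py;python3 - <<'E'
from h import *
s=ctrl.observe(); im=viewer.read_camera("wrist"); cv2.imwrite("pics/w7.png",im[:,:,::-1])
im=viewer.read_camera("scene")
a=im[190:290,200:320,::-1]; cv2.imwrite("pics/s7.png",cv2.resize(a,None,fx=6,fy=6,interpolation=cv2.INTER_CUBIC))
E
```

```text
12.45 [ 0.5043 -0.1373  0.0498] F [ 0.89  0.56 -0.98] M [-0.025  0.143  0.018] w 0.0565 jaw -48.55 q6 0.4157 tau6 -0.0
```

View pics/w7.png

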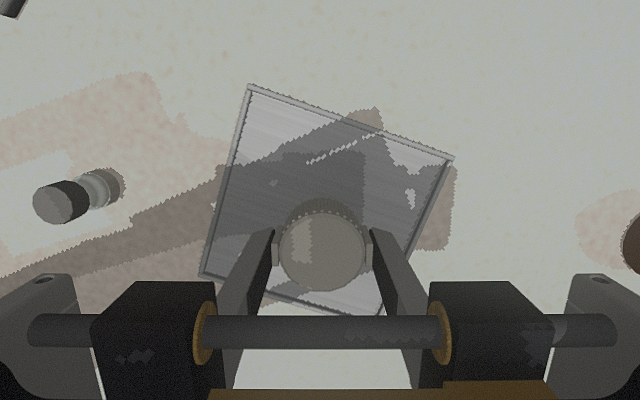

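View pics/s7.png

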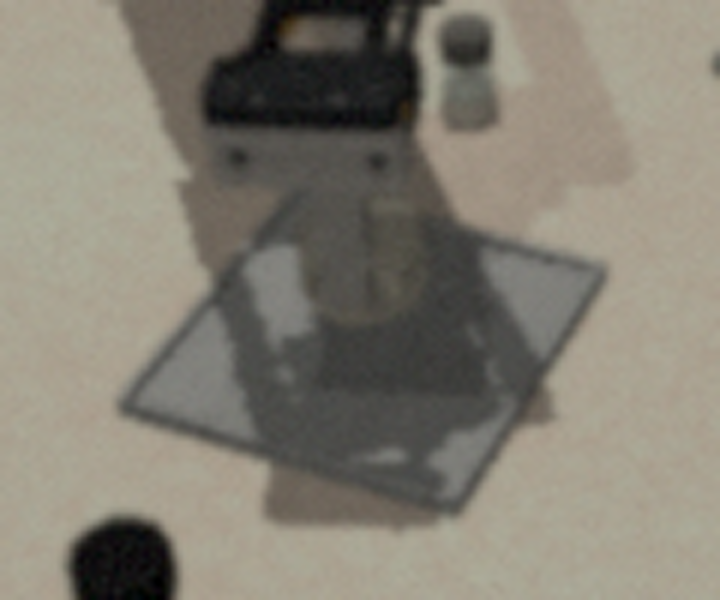

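```bash
python3 - <<'E'
from h import *
s=ctrl.observe(); c=cam("wrist",s)
p=ray([(249,85),(455,157),(378,318),(200,276)],.010,c); print(p,p.mean(0))
E
```

```text
[[ 0.54379124 -0.04129906  0.01      ]
 [ 0.60122547 -0.17779187  0.01      ]
 [ 0.4721976  -0.22860519  0.01      ]
 [ 0.40826701 -0.09887073  0.01      ]] [ 0.50637033 -0.13664172  0.01      ]
```

Both views put the tray's centre within 3 mm of the tool. Now lowering, slowly at the end.

Call:
{"fn": "jog_arm", "kwargs": {
  "plan": [
    {"travel": [7,0,0],"spin": 0},
    {"travel": [14,0,0],"spin": 0},
    {"travel": [20,0,0],"spin": 0},
    {"travel": [25,0,0],"spin": 0},
    {"travel": [28,0,0],"spin": 0},
    {"travel": [28,0,0],"spin": 0},
    {"travel": [28,0,0],"spin": 0}
  ]
}}

```text
time_s: 13.25
eef_pos: [0.5039, -0.1377, 0.0214]
ee_rot: [-0.661, -0.25, 0.661, -0.25]
contact_force: [-0.7, -0.1, -0.2]
grip_width: 0.0567
```

```bash
python3 st.py
```

```text
13.25 [ 0.5039 -0.1377  0.0214] F [-0.74 -0.1  -0.17] M [-0.035  0.114 -0.002] w 0.0567 jaw -48.59 q6 0.4156 tau6 -0.0
```

Call:
{"fn": "jog_arm", "kwargs": {
  "plan": [
    {"travel": [0.5,0,0],"spin": 0},
    {"travel": [1,0,0],"spin": 0},
    {"travel": [1.5,0,0],"spin": 0},
    {"travel": [2,0,0],"spin": 0},
    {"travel": [2,0,0],"spin": 0}
  ]
}}

```text
time_s: 13.75
eef_pos: [0.5039, -0.1376, 0.0194]
ee_rot: [-0.661, -0.25, 0.661, -0.25]
contact_force: [0.2, 0.2, -0.4]
grip_width: 0.0566
```

```bash
python3 st.py
```

```text
13.75 [ 0.5039 -0.1376  0.0194] F [ 0.2   0.24 -0.44] M [-0.041  0.139  0.013] w 0.0566 jaw -48.59 q6 0.4156 tau6 0.0
```

Call:
{"fn": "jog_arm", "kwargs": {
  "plan": [
    {"travel": [0.3,0,0],"spin": 0},
    {"travel": [0.7,0,0],"spin": 0},
    {"travel": [1,0,0],"spin": 0},
    {"travel": [1,0,0],"spin": 0}
  ]
}}

```text
time_s: 14.15
eef_pos: [0.5039, -0.1376, 0.0186]
ee_rot: [-0.661, -0.25, 0.661, -0.25]
contact_force: [-0.9, -0.3, 2.4]
grip_width: 0.0565
```

```bash
python3 st.py
```

```text
14.15 [ 0.5039 -0.1376  0.0186] F [-0.88 -0.35  2.38] M [-0.058  0.252  0.029] w 0.0565 jaw -48.59 q6 0.4156 tau6 -0.001
```

Contact with the floor: Fz is up by about 3 N, at the height I expected. I'll press a touch more to seat it flat, then open gradually.

Call:
{"fn": "jog_arm", "kwargs": {
  "plan": [
    {"travel": [0.3,0,0],"spin": 0},
    {"travel": [0.3,0,0],"spin": 0}
  ],
  "squeeze": 8
}}

```text
time_s: 14.35
eef_pos: [0.504, -0.1377, 0.0185]
ee_rot: [0.661, 0.25, -0.661, 0.25]
contact_force: [-1.4, 0.6, 3.6]
grip_width: 0.0565
```

Call:
{"fn": "jog_arm", "kwargs": {
  "plan": [
    {"travel": [0,0,0],"spin": 0},
    {"travel": [0,0,0],"spin": 0},
    {"travel": [0,0,0],"spin": 0}
  ],
  "claw": -0.4
}}

```text
time_s: 14.65
eef_pos: [0.5042, -0.1378, 0.0184]
ee_rot: [0.662, 0.25, -0.661, 0.25]
contact_force: [-0.5, -0.3, 2.6]
grip_width: 0.066
```

Call:
{"fn": "jog_arm", "kwargs": {
  "plan": [
    {"travel": [0,0,0],"spin": 0},
    {"travel": [0,0,0],"spin": 0},
    {"travel": [0,0,0],"spin": 0},
    {"travel": [0,0,0],"spin": 0},
    {"travel": [0,0,0],"spin": 0},
    {"travel": [0,0,0],"spin": 0}
  ],
  "claw": -0.9
}}

```text
time_s: 15.25
eef_pos: [0.5038, -0.1376, 0.018]
ee_rot: [-0.661, -0.25, 0.661, -0.25]
contact_force: [0.3, 0.1, -0.1]
grip_width: 0.0893
```

```bash
python3 st.py;python3 - <<'E'
from h import *
im=viewer.read_camera("wrist"); cv2.imwrite("pics/w8.png",im[:,:,::-1])
E
```

```text
15.25 [ 0.5038 -0.1376  0.018 ] F [ 0.28  0.15 -0.13] M [-0.11   0.136 -0.005] w 0.0893 jaw -48.59 q6 0.4156 tau6 -0.0
```

View pics/w8.png

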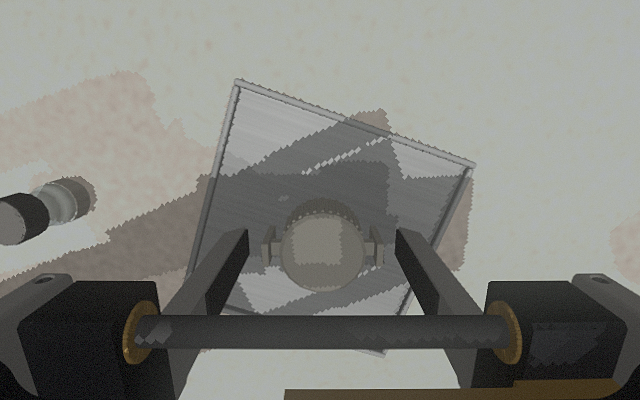

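The fingers are clear on both sides of the cap (centre about (322,255)) and both tabs have sprung out. Now I'll retreat straight up.

Call:
{"fn": "jog_arm", "kwargs": {
  "plan": [
    {"travel": [-5,0,0],"spin": 0},
    {"travel": [-15,0,0],"spin": 0},
    {"travel": [-35,0,0],"spin": 0},
    {"travel": [-60,0,0],"spin": 0},
    {"travel": [-90,0,0],"spin": 0},
    {"travel": [-120,0,0],"spin": 0},
    {"travel": [-140,0,0],"spin": 0},
    {"travel": [-150,0,0],"spin": 0},
    {"travel": [-150,0,0],"spin": 0},
    {"travel": [-150,0,0],"spin": 0}
  ],
  "claw": -1
}}

```text
time_s: 16.3
eef_pos: [0.5033, -0.1374, 0.1675]
ee_rot: [-0.661, -0.25, 0.662, -0.25]
contact_force: [0.3, 1.3, -0.5]
grip_width: 0.0941
```

```bash
python3 st.py;python3 - <<'E'
from h import *
im=viewer.read_camera("wrist")
a=im[120:300,200:440,::-1]; cv2.imwrite("pics/w9.png",cv2.resize(a,None,fx=3.3,fy=3.3,interpolation=cv2.INTER_CUBIC))
im=viewer.read_camera("scene"); cv2.imwrite("pics/s9.png",im[:,:,::-1])
a=im[190:290,200:320,::-1]; cv2.imwrite("pics/s9z.png",cv2.resize(a,None,fx=6,fy=6,interpolation=cv2.INTER_CUBIC))
E
```

```text
16.3 [ 0.5033 -0.1374  0.1675] F [ 0.35  1.26 -0.55] M [-0.069  0.108  0.026] w 0.0941 jaw -48.58 q6 0.4156 tau6 0.001
```

View pics/w9.png

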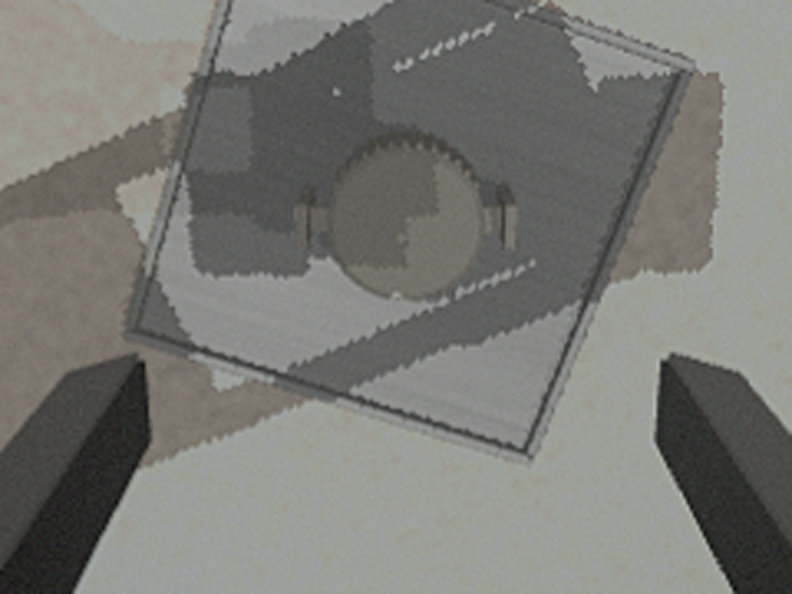

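View pics/s9.png

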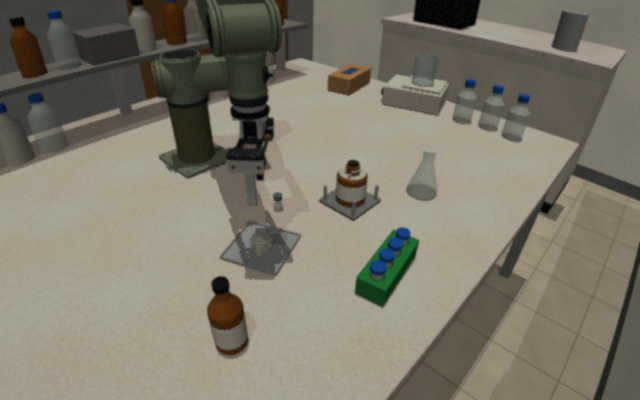

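View pics/s9z.png

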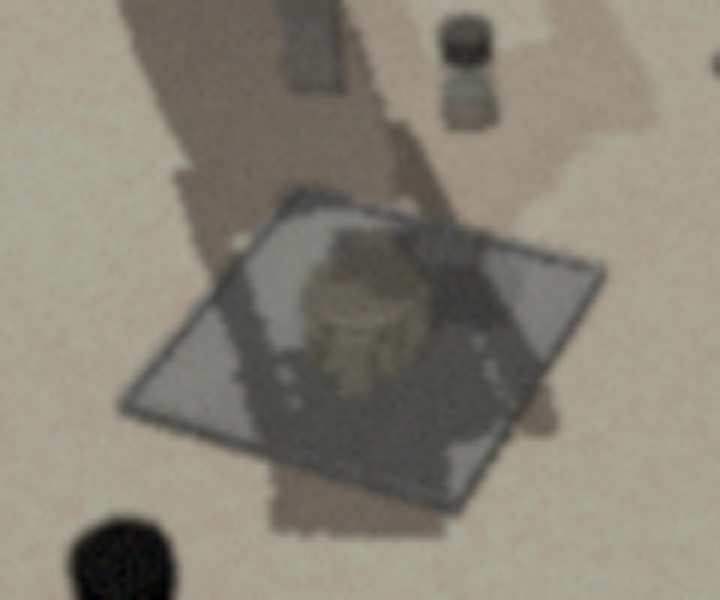

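The cap stands upright in mid-tray (wrist zoom centre about (406,215), tabs at 296 and 516), the jar's neck is bare and the bystanders are where they were. I'll check the tab span and cap centre, then hand in.

```bash
python3 - <<'E'
from h import *
s=ctrl.observe(); c=cam("wrist",s)
p=ray([(200+x/3.3,120+y/3.3) for x,y in [(296,222),(516,225)]],.036,c); print(p.mean(0),np.linalg.norm(p[1]-p[0]))
print(ctrl.sign_off())
E
```

```text
[ 0.50453129 -0.13809118  0.036     ] 0.06685028536690822
the job is handed in; nothing more can be done
None
```

I opened the jar and set the cap down upright in the middle of the steel tray. The job is handed in at about 16 s of the 64 s; sign-off gives no verdict.

- **Opening:** I squeezed both tabs fully in at 14 N (opening about 56.5 mm). I then turned the cap anticlockwise at 12 N until the resisting torque built to about 0.2–0.25 N m at 42°. I took that as the end stop, backed off 1° and lifted the cap straight off.
- **Side load:** The wrist showed a sideways force of up to about 5 N during the turn. I shifted the tool until it dropped to about 1 N.
- **Set-down:** The cap touched the tray floor with about 3–4 N before I opened the fingers and moved straight up.
- **Last checks:**
  - The cap's centre is within about 1–2 mm of the tray centre.
  - The tab span measures 66.9 mm against 68 mm at rest. Before I touched the cap, the same measurement gave 67.2–67.6 mm, so I take the tabs as sprung out, though they were up to about 0.7 mm apart from that baseline.
  - The fingers are clear, the jar's neck is bare, and the flask, bottle, rack and vial look unmoved by eye.
- **Disagreement:** The fixed cameras put the jar axis about 2–4 mm from where the wrist camera and contact forces placed it. I used the wrist camera's value.

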